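# Open the latched guard gate of a battery test bay

### The job

Open the guard gate of the battery test bay: push the orange thumb lever down just far enough to lift the steel latch bar out of its keeper, swing the gate towards the robot until it stands wide open (at least 70 degrees), then let go so that the bar drops level again and the gate stays open. Work by feel: do not force the bar against the keeper's lip or roof, do not slam the gate, and leave the battery in the bay and the other things on the bench where they are.

Things in the scene. Friction and masses are not known exactly. Their poses are not given: they have to be found in the camera images.
- bay: Test bay fixed to the bench: aluminium base plate 220 x 420 x 10 mm with grey guards at back and sides (top 100 mm above the bench); the gate closes its front. Origin: centre of the plate's underside. -x points out of the front, roughly to the robot, +y to the hinge side. In its frame the shut gate's mid-plane is x = -100 mm, the hinge axis y = +150 mm, the keeper post y = -185 mm.
- gate (a joint): Swing of the gate, rad: 0 shut, grows as the free end comes towards the robot (clockwise from above), stop at 1.55. Gate 264 mm wide, 20 mm thick, 0.9 kg, aluminium with a clear panel; rail top 120 mm above the bench; the tall stile at the free end reaches 235 mm. Hinge friction about 0.12 N m: it stays where it is left. Shut, the bar has 3 mm of play before it meets the lip.
- gate_hinge (a point): Point on the gate's vertical hinge axis, 195 mm above the bench, level with the lever's pivot. Its frame turns with the gate: -y runs from the hinge along the gate to its free end, -x out of its outer face, z up; with the gate shut its axes are those of the bay.
- lever (a joint): Angle of thumb lever and latch bar, rad: 0 at rest (bar level, own stop, held by gravity), grows as the pad goes down and the bar rises, own stop at 0.42. Some 1 to 4 N down on the pad lifts the free bar; clearly more means that the bar meets the keeper.
- lever_pivot (a point): Pivot of the see-saw of lever and bar, on the outer face of the tall stile: 250 mm from the hinge axis, 18 mm outside the gate's mid-plane, 195 mm above the bench. It turns about the gate's normal. Orange pad 80 mm from it towards the hinge, bar on the other side.
- lever_pad (a point): Centre of the orange thumb pad: 14 mm thick (gate's normal), 44 mm long (along the gate), 26 mm high; 170 mm from the hinge axis, 18 mm outside the gate's mid-plane, 195 mm above the bench at rest. The rail top lies 75 mm below, so two fingers can pinch it from above, one on each side of the gate. Its frame turns with gate and lever; x is the gate's normal.
- bar: Steel latch bar, round, 10 mm thick, running 100 mm from the pivot past the gate's free end along its own -y, with a 16 mm ball on the tip. Origin at the pivot. It meets the keeper 81 mm from the pivot.
- post: Fixed dark steel post 30 x 30 x 250 mm beside the gate's free end. It carries the keeper, a C-shaped steel catch open towards the robot: a lip in front of the bar holds the gate shut, a roof above it limits the lift. Both are rigid; the bar must not bear on them with more than 12 N. Origin: foot of the post, on the bench, at the middle of its front face, which is the shut gate's mid-plane.
- post_top (a point): Centre of the top of the post, 250 mm above the bench. The keeper below it is set up or down anew each time and not measured: the lip's top is 3 to 23 mm above the resting bar's underside, the roof's underside 16 mm above the lip's top. So the bar, 10 mm thick, has only 3 to 5 mm of travel between clearing the lip and touching the roof (about as much at the pad).
- battery: Blue battery pack 75 x 110 x 50 mm, loose, standing in the bay about 100 mm behind the gate; must not be moved. Origin: centre of its underside.
- bin: Open blue plastic bin 160 x 110 x 70 mm, loose bystander on the left. Origin: centre of its underside.
- screwdriver: Loose screwdriver, bystander lying on the left. Origin: about its middle.
- wrench: Loose wrench, bystander lying on the right. Origin: about its middle.
- can: Orange can, 60 mm diameter, 110 mm tall, loose bystander on the right. Origin: centre of its underside.
- tape: Black ring 90 mm diameter, 25 mm tall, loose bystander on the right. Origin: centre of its underside.
- carton: Cardboard carton 120 x 160 x 80 mm, loose bystander on the left. Origin: centre of its underside.

How it is judged (in metres and radians):
On the way, in this order (a step that is already met when the one before it is completed fails the run):
1. the thumb lever is pushed (lever joint over 0.03 rad) while the gate is still shut (gate joint under 0.03 rad) (value of joint lever above 0.03 rad and value of joint gate below 0.03 rad), for 0.1 s.
2. the gate has swung out past 0.35 rad (value of joint gate above 0.35 rad), for 0.1 s.
At the end, for the whole second after the job is handed in: The gate stands open by more than 1.2 rad (69 degrees), at rest (under 0.05 rad/s), with the bar level again (lever joint under 0.05 rad) (value of joint gate above 1.2 rad and value of joint lever below 0.05 rad and velocity of joint gate between -0.05 and 0.05 rad/s); the robot touches nothing.
It fails at once if the bar bears on the keeper with more than 12 N (contact force between bar and post above 12 N).
It fails at once if the gate is slammed (faster than 2 rad/s) (velocity of joint gate above 2 rad/s or velocity of joint gate below -2 rad/s).
It fails at once if a bystander is moved by more than 30 mm (distance of any of battery, bin, screwdriver, wrench, can, tape, carton from where it was at the start of the episode above 0.03 m).
It also fails if it takes over 67 s, if anything falls off the work surface, if the arm or the gripper's body presses on something with over 40 N, if the wrist force passes 120 N, or if a joint passes its speed limit or range.

### The arm

A 6-joint arm with a two-finger parallel gripper is mounted at the origin on the work surface. World frame = base frame: x ahead of the robot, y to its left, z up, the work surface at z = 0. Lengths are in mm, angles in rad, forces in N, time in s.
With the tool pointing down it reaches from about 350 to 800 mm from the base axis. Payload 7.3 kg.
Tool frame: the origin (TCP) lies at the very end of the fingers, on their centre line; the grasp point (between the pads) lies env.hold_point_z behind it (env.hold_point_z is the distance from the TCP to the grasp point, in mm); z points along the fingers, x is the direction in which the jaws open and shut, and the axes are right-handed (so a half turn about z gives the same grasp; the last joint's range is limited). The gripper opens to 85 mm and grips with 20 to 120 N. Pads are 22 mm wide; open, the fingers measure 114 mm over their backs; the gripper's body (76 mm by 85 mm) begins 54 mm behind the grasp point. The pads swing forward as they close: fully open they stand 13 mm farther back than shut.
Start: joints at [1.204, 0.342, 1.524, -0, 1.275, -0.146], TCP at [114.964, 512.277, 231.322] pointing down, gripper open.
Joint ranges: [-2.53, 2.53], [-0.77, 2.02], [0.04, 2.7], [-1, 4.14], [0.28, 2.66], [-3.11, 3.11]. Speed limits (rad/s): [2.57, 2.57, 3.14, 3.14, 3.14, 3.14].

### API

Orientations are given as a unit quaternion [w, x, y, z].
In Python, from bench import env, vision, close_job, nets gives the robot as it stands.
- The arm moves only by the tool carry_out, never from a script. Its argument "increments" is a list of rows, each a list of 3 entries, a list of its own where there are three numbers: the opening in per cent of the stroke, from 0 (shut) to 100 (fully open), then the shift along the tool's x, y, z in mm, then the turn, a rotation vector about the tool's x, y, z in degrees. In form: [[grip, [tx, ty, tz], [wx, wy, wz]], ...]. A call has 1 to 12 rows; each row is the pose to reach, as a shift and turn from the pose measured when the call began, along the tool's axes at that moment; what a row does not reach only later rows make up. A row lasts 1/10 s, in which the tool goes at most 50 mm and 8.59 degrees, less where a joint would pass 70% of its speed; a pose out of reach is approached as far as the arm can. A call with a gripper value outside its range is refused whole. The fingers move at their own pace and stop on an object; "newtons" is the grip in N (left out, the last holds). Time passes only in rows, so rows that repeat a pose let the fingers close. It gives the time, the measured TCP pose, the force and the opening at its end, in the units of the state.
- env.read_state(): the state, without advancing time (a new reading comes with each control period).
- vision.snapshot(name): name is "side" or "top"; returns a dict with "frame" (420x560x3 uint8, red, green, blue), "fx", "fy", "cx", "cy" (pixels), "origin" and "rotation" of the camera in the world. Camera axes: x right, y down, z forward; pixel columns grow to the right and rows downward; lengths in mm; the calibration is good to about 2 mm. A picture is of the moment at which its call begins. There is no depth.
- close_job(): hands the job in, once; it reports no verdict.
Trained networks look in the newest picture that a camera, given by its name, has taken for a name from the list of things; names that differ only in an ending like _2 or _b are one class to them, and where a whole thing is asked for, a point or a joint stands for the part that bears it (a point fixed in the world has none). Each returns a list of dicts, best first, with "score" (0 to 1); they miss things now and then, are a little off and sometimes report something else, mostly with a low value. They report only what shows in the picture. A call takes as long as a camera call.
- nets.find_in(label, camera): "box" ([left, top, width, height] in pixels, round what is visible of it).
- nets.silhouettes(label, camera): "mask" (420x560 bool, what is visible of it) and "box" ([left, top, width, height] in pixels, round what is visible of it).
The state is a dict: "time": time; "joint_positions": joint angles; "dq": joint speeds; "tau": joint torques, N m; "tcp_pos": TCP position; "tcp_rot": TCP orientation; "ft_force": force on the tool from outside, world axes, zero at the start; "moment": the same for the moment, N m; "grip_width": finger opening in mm.
Only numpy, scipy, OpenCV 4.12 (cv2) and the standard library are available. Lean on these libraries where they do the work, as an engineer would, in place of code of your own. Each camera call takes 0.05 s, during which the arm holds its last target. There are 200 camera calls.

## Working session

There is one attempt and no reset: what is moved stays moved. The work goes in short steps, Python scripts to look and compute and a tool call to move; the robot and the scene stay as the last step left them, time stands still between calls to the robot, and variables do not carry over. Pictures are saved under pics/ and viewed, about 8 in all and at most 12, crops included, and the job is handed in when it is done.

Besides the shell and the picture viewer there is one more tool, called after "Request:" by a JSON object that holds its "method" and its "body", one argument or row to a line. carry_out: Moves the arm, as the interface text tells. Its arguments: {"type":"object","properties":{"increments":{"type":"array"},"newtons":{"type":"number"}},"required":["increments"]}

```bash
ls; mkdir -p pics
python3 - <<'E'
from bench import env, vision, close_job, nets
import cv2
print(env.read_state(), env.hold_point_z)
for n in("side","top"):
    s=vision.snapshot(n); cv2.imwrite(f"pics/{n}0.png",s["frame"][:,:,::-1])
    print(n,{k:s[k] for k in s if k!="frame"})
    for l in("lever_pad","post","post_top","gate","bay","bar","lever_pivot","gate_hinge","lever","battery"):
        try: print(l,[(round(d["score"],2),[round(float(v)) for v in d["box"]]) for d in nets.find_in(l,n)[:2]])
        except Exception as e: print(l,e)
E
```

```text
pics
{'time': 0.0, 'joint_positions': array([ 1.20397886e+00,  3.42711861e-01,  1.52501306e+00,  9.58719181e-06,
        1.27531628e+00, -1.45992328e-01]), 'dq': array([ 1.44415582e-03, -8.75044825e-05, -1.10246796e-03, -1.80441548e-04,
        4.76354823e-04, -1.60570011e-04]), 'tau': array([ 4.06479521e-04, -4.33672500e+01, -2.46017897e+01,  1.24021840e-04,
        7.58346840e-03, -6.35200990e-05]), 'tcp_pos': array([114.82962987, 511.90606281, 230.63293872]), 'tcp_rot': array([ 3.61557424e-04,  7.80716623e-01,  6.24884813e-01, -6.27591232e-04]), 'ft_force': array([-0.51170726,  0.35288325,  0.0289258 ]), 'moment': array([-0.00841471,  0.00200935, -0.0042338 ]), 'grip_width': 85.27920270094447} 18.700000000000003
side {'fx': 489.3563930949304, 'fy': 489.3563930949304, 'cx': 288.6050424177524, 'cy': 208.26536252137404, 'origin': array([  -25.32242171, -1121.33980245,  1375.84982591]), 'rotation': array([-0.38549724,  0.8917773 , -0.21955447,  0.08899973])}
lever_pad [(0.52, [311, 189, 33, 39])]
post [(0.94, [331, 207, 22, 53])]
post_top [(0.88, [330, 202, 23, 60]), (0.68, [364, 340,
[... 281 characters left out ...]
)]
battery [(0.53, [321, 192, 28, 30])]
top {'fx': 492.6774458652478, 'fy': 492.6774458652478, 'cx': 276.1945608338614, 'cy': 205.26075010061777, 'origin': array([ 346.91620098,   12.42869635, 1543.71615736]), 'rotation': array([-0.04555518,  0.70645374, -0.70396021,  0.05733989])}
lever_pad [(0.56, [262, 158, 76, 8])]
post [(0.68, [319, 147, 17, 28])]
post_top [(0.71, [320, 146, 11, 24])]
gate [(0.77, [208, 156, 132, 19])]
bay [(0.6, [195, 100, 147, 75])]
bar [(0.21, [88, 226, 50, 58])]
lever_pivot [(0.4, [209, 153, 129, 25])]
gate_hinge [(0.69, [382, 230, 40, 50]), (0.62, [208, 153, 128, 22])]
lever [(0.78, [262, 162, 73, 5])]
battery [(0.7, [237, 120, 39, 27]), (0.35, [434, 198, 33, 30])]
```

Run:
```python
import cv2
a=cv2.imread("pics/top0.png")[80:200,170:370]; b=cv2.imread("pics/side0.png")[140:280,260:420]
cv2.imwrite("pics/top0c.png",cv2.resize(a,None,fx=4,fy=4,interpolation=cv2.INTER_CUBIC))
cv2.imwrite("pics/side0c.png",cv2.resize(b,None,fx=4,fy=4,interpolation=cv2.INTER_CUBIC))
```

```text
(no output)
```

View pics/top0.png

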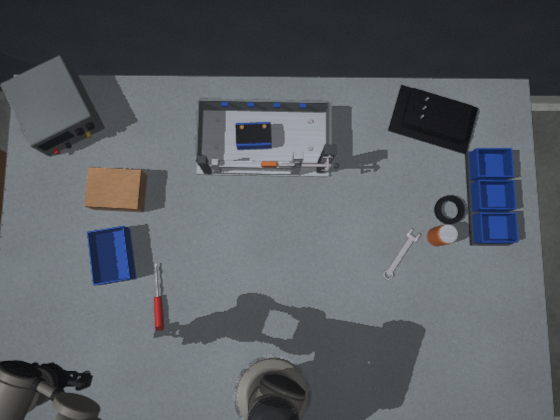

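View pics/top0c.png

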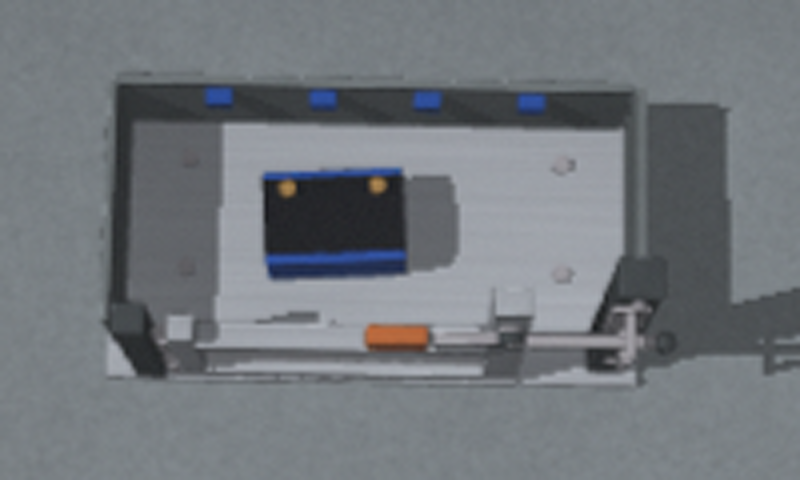

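View pics/side0c.png

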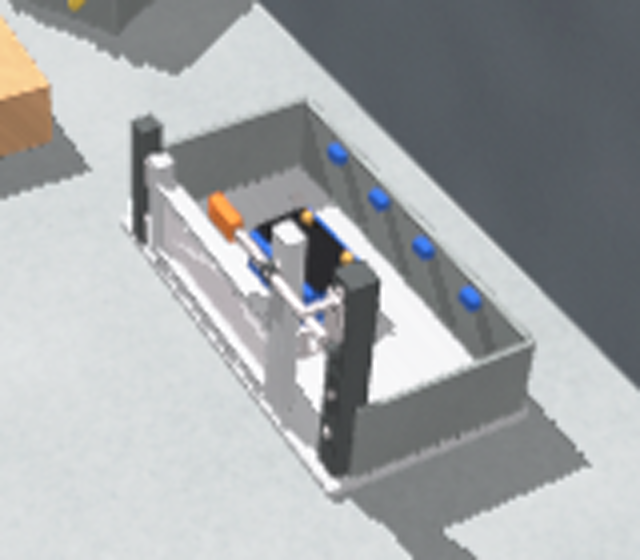

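The top view shows the bay with its gate side towards the robot. The orange pad is at about (269,164), the bar's ball at about (336,165), and the plate's front corners at about (197,174) and (329,176). The side view shows the pad at about (316,194) and the post top at about (349,208). Next I turn these into world positions.

```bash
cat > h.py <<'E'
import numpy as np, cv2
from scipy.spatial.transform import Rotation as R
def q(a): return R.from_quat(np.r_[a[1:],a[0]])
def ray(s,u,v):
    d=q(s["rotation"]).apply([(u-s["cx"])/s["fx"],(v-s["cy"])/s["fy"],1.]); return np.array(s["origin"]),d
def at_z(s,u,v,z):
    o,d=ray(s,u,v); return o+d*(z-o[2])/d[2]
def tri(a,b):
    A=[];c=[]
    for o,d in(a,b):
        d=d/np.linalg.norm(d);P=np.eye(3)-np.outer(d,d);A.append(P);c.append(P@o)
    return np.linalg.lstsq(np.vstack(A),np.hstack(c),rcond=None)[0]
def proj(s,p):
    c=q(s["rotation"]).inv().apply(np.array(p)-s["origin"]); return c[:2]/c[2]*[s["fx"],s["fy"]]+[s["cx"],s["cy"]]
def orange(s,roi):
    h=cv2.cvtColor(s["frame"],cv2.COLOR_RGB2HSV);m=cv2.inRange(h,(5,150,90),(18,255,255))
    k=np.zeros_like(m);x,y,w,hh=roi;k[y:y+hh,x:x+w]=m[y:y+hh,x:x+w]
    ys,xs=np.nonzero(k);return cv2.minAreaRect(np.c_[xs,ys].astype(np.float32)),xs.mean(),ys.mean(),len(xs)
E
python3 - <<'E'
from h import *
from bench import vision,env
t=vision.snapshot("top");s=vision.snapshot("side")
ot=orange(t,(250,150,40,25));os_=orange(s,(300,180,35,30));print(ot,os_)
print("tri pad",tri(ray(t,*ot[1:3]),ray(s,*os_[1:3])),"z204",at_z(t,*ot[1:3],206))
c=lambda x,y:(170+x/4-.375,80+y/4-.375)
FL=at_z(t,*c(108,377),10);FR=at_z(t,*c(637,385),10);BR=at_z(t,*c(645,92),100);BL=at_z(t,*c(116,86),100)
for n,p in dict(FL=FL,FR=FR,BL=BL,BR=BR).items():print(n,p.round(1))
d=FL-FR;print("len",np.linalg.norm(d),"yaw of +y axis",np.degrees(np.arctan2(-d[0],d[1])), "back",np.degrees(np.arctan2(-(BL-BR)[0],(BL-BR)[1])),np.linalg.norm(BL-BR))
sc=lambda x,y:(260+x/4-.375,140+y/4-.375)
print("post top tri",tri(ray(t,*c(643,272)),ray(s,*sc(357,280))), "ball",at_z(t,*c(665,342),195))
for yaw in np.radians([-2,-1,0,1,2]):
    pass
yaw=np.arctan2(-d[0],d[1]);M=R.from_euler('z',yaw)
o=(FL+FR)/2+M.apply([110,0,0]);o[2]=0;print("bay",o,np.degrees(yaw))
for n,p in dict(pad=[-118,-20,195],pivot=[-118,-100,195],hinge=[-100,150,195],post=[-85,-185,250],ball=[-118,-200,195]).items():
    w=o+M.apply(p);print(n,w.round(1),"top px",proj(t,w).round(1),"side px",proj(s,w).round(1))
E
```

```text
(((269.0, 163.5), (3.0, 14.0), 90.0), np.float64(268.7586206896552), np.float64(163.5), 58) (((315.46002197265625, 193.280029296875), (11.0, 4.800000190734863), 53.13010025024414), np.float64(315.34), np.float64(193.12), 50)
tri pad [659.2570576   11.94119575 201.82824089] z204 [660.36941708  11.23349097 206.        ]
FL [671.2 239.4  10. ]
FR [ 667.2 -180.3   10. ]
BL [878.5 225.8 100. ]
BR [ 877.1 -178.1  100. ]
len 419.68235688509105 yaw of +y axis -0.5485834924913485 back -0.19006281032130593 403.9315946306994
post top tri [ 693.30050106 -154.71147871  244.840815  ] ball [ 659.45856874 -177.13755765  195.        ]
bay [779.21823985  28.48641622   0.        ] -0.5485834924913485
pad [661.    9.6 195. ] top px [269.3 164.2] side px [316.6 194.6]
pivot [660.3 -70.4 195. ] top px [297.9 164.6] side px [327.8 208.1]
hinge [680.7 179.4 195. ] top px [208.7 157. ] side px [299.1 167.1]
post [ 692.5 -155.7  250. ] top px [330.6 148.6] side px [349.9 208.5]
ball [ 659.3 -170.4  195. ] top px [333.5 165.2] side px [342.7 226.1]
```

```bash
cat >> h.py <<'E'
def go(st,pos,phi):
    "shift (tool axes) and turn deg to tool down, tool x at angle phi deg in world"
    T=q(st["tcp_rot"]);a=np.radians(phi);x=np.array([np.cos(a),np.sin(a),0]);z=np.array([0,0,-1.]);
    G=R.from_matrix(np.c_[x,np.cross(z,x),z])
    return T.inv().apply(np.array(pos)-st["tcp_pos"]).round(1),np.degrees((T.inv()*G).as_rotvec()).round(2)
E
python3 - <<'E'
from h import *
from bench import env
st=env.read_state()
for p in([115,512,330],[400,260,330],[660.5,10.5,330],[660.5,10.5,240]):print(*go(st,p,-0.5))
E
```

```text
[ -0.3   0.1 -98.7] [-0.000e+00 -1.000e-02  7.785e+01]
[-183.7  333.4  -98.7] [-0.000e+00 -1.000e-02  7.785e+01]
[-370.1  642.2  -98.7] [-0.000e+00 -1.000e-02  7.785e+01]
[-370.1  642.2   -8.7] [-0.000e+00 -1.000e-02  7.785e+01]
```

Request:
{"method": "carry_out", "body": {
  "increments": [
    [60,[0,0,-50],[0,0,0]],
    [60,[0,0,-99],[0,0,8]],
    [60,[-28,48,-99],[0,0,16]],
    [60,[-55,96,-99],[0,0,24]],
    [60,[-80,139,-99],[0,0,32]],
    [60,[-105,182,-99],[0,0,40]],
    [60,[-130,225,-99],[0,0,48]],
    [60,[-155,269,-99],[0,0,56]],
    [60,[-180,312,-99],[0,0,64]],
    [60,[-205,356,-99],[0,0,72]],
    [60,[-230,399,-99],[0,0,77.9]],
    [60,[-255,442,-99],[0,0,77.9]]
  ],
  "newtons": 20
}}

```text
time: 2.4
tcp_pos: [484.1, 171.9, 330.5]
tcp_rot: [-0.0, 1.0, -0.006, 0.0]
ft_force: [0.7, 1.6, 0.0]
grip_width: 51.3
```

Run:
```python
from h import *
from bench import env
st=env.read_state();print(st["time"],st["tcp_pos"],st["ft_force"],st["grip_width"])
for p in([660.5,10.5,330],[660.5,10.5,250]):print(*go(st,p,-0.5))
```

```text
2.4 [484.07365393 171.93972036 330.50630032] [0.73032608 1.58996785 0.02833976] 51.347109056755215
[178.5 159.2   0.5] [-0.02 -0.03 -0.23]
[178.4 159.2  80.5] [-0.02 -0.03 -0.23]
```

Request:
{"method": "carry_out", "body": {
  "increments": [
    [60,[30,27,0],[0,0,0]],
    [60,[62,55,0],[0,0,0]],
    [60,[95,84,0],[0,0,0]],
    [60,[128,113,0],[0,0,0]],
    [60,[155,138,0],[0,0,0]],
    [60,[178.5,159,0],[0,0,-0.2]],
    [60,[178.5,159,0],[0,0,-0.2]],
    [60,[178.5,159,25],[0,0,-0.2]],
    [60,[178.5,159,55],[0,0,-0.2]],
    [60,[178.5,159,80],[0,0,-0.2]],
    [60,[178.5,159,80],[0,0,-0.2]],
    [60,[178.5,159,80],[0,0,-0.2]]
  ]
}}

```text
time: 3.6
tcp_pos: [660.5, 11.1, 251.3]
tcp_rot: [-0.0, 1.0, -0.004, 0.0]
ft_force: [-0.4, 0.7, 0.7]
grip_width: 51.2
```

Run:
```python
from h import *
from bench import env,vision
t=vision.snapshot("top");s=vision.snapshot("side")
st=env.read_state();print(st["time"],st["tcp_pos"],st["ft_force"],st["moment"],st["grip_width"])
print(go(st,[660.5,10.5,176],-0.5))
f=lambda im,x,y,w,h:cv2.resize(im[y:y+h,x:x+w,::-1],(400,400),interpolation=cv2.INTER_CUBIC)
cv2.imwrite("pics/a.png",np.hstack([f(t["frame"],230,110,100,100),f(s["frame"],270,150,100,100)]))
```

```text
3.7 [661.21459107  10.91946139 252.72565409] [ 0.53891722 -0.02233325  0.1005034 ] [-0.00011077 -0.00537591 -0.05773597] 51.36339157767066
(array([-1. ,  0.4, 76.7]), array([-0.01, -0.22, -0.01]))
```

View pics/a.png

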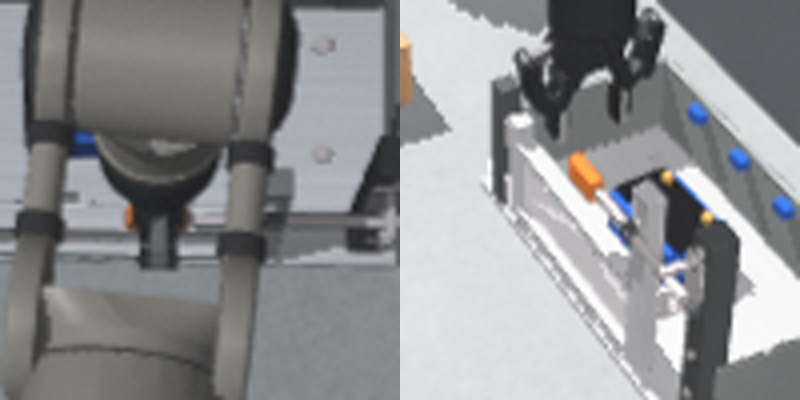

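Request:
{"method": "carry_out", "body": {
  "increments": [
    [60,[-0.7,0.4,20],[0,0,0]],
    [60,[-0.7,0.4,40],[0,0,0]],
    [60,[-0.7,0.4,60],[0,0,0]],
    [50,[-0.7,0.4,76],[0,0,0]],
    [40,[-0.7,0.4,76],[0,0,0]],
    [30,[-0.7,0.4,76],[0,0,0]],
    [24,[-0.7,0.4,76],[0,0,0]],
    [24,[-0.7,0.4,76],[0,0,0]]
  ],
  "newtons": 20
}}

```text
time: 4.5
tcp_pos: [661.5, 10.5, 178.3]
tcp_rot: [0.0, 1.0, -0.004, 0.003]
ft_force: [-0.2, -0.1, 0.8]
grip_width: 20.7
```

Request:
{"method": "carry_out", "body": {
  "increments": [
    [20,[0,0,0],[0,0,0]],
    [18,[0,0,0],[0,0,0]],
    [16,[0,0,0],[0,0,0]],
    [14,[0,0,0],[0,0,0]],
    [12,[0,0,0],[0,0,0]]
  ],
  "newtons": 20
}}

```text
time: 5.0
tcp_pos: [661.7, 10.5, 178.8]
tcp_rot: [0.0, 1.0, -0.005, 0.004]
ft_force: [1.8, -0.5, 4.3]
grip_width: 13.9
```

Request:
{"method": "carry_out", "body": {
  "increments": [
    [8,[0,0,0],[0,0,0]],
    [8,[0,0,0],[0,0,0]],
    [8,[0,0,0],[0,0,0]]
  ],
  "newtons": 20
}}

```text
time: 5.3
tcp_pos: [661.8, 10.5, 178.8]
tcp_rot: [0.0, 1.0, -0.005, 0.004]
ft_force: [0.6, 0.4, 3.1]
grip_width: 13.3
```

Request:
{"method": "carry_out", "body": {
  "increments": [
    [8,[0,0.3,1],[-0.7,0,0]],
    [8,[0,0.5,2],[-1.4,0,0]],
    [8,[0,0.7,3],[-2.1,0,0]],
    [8,[0,0.9,4],[-2.9,0,0]],
    [8,[0,0.9,4],[-2.9,0,0]],
    [8,[0,0.9,4],[-2.9,0,0]]
  ],
  "newtons": 20
}}

```text
time: 5.9
tcp_pos: [661.8, 9.6, 174.8]
tcp_rot: [0.026, 1.0, -0.005, 0.004]
ft_force: [0.2, -0.1, 4.0]
grip_width: 13.4
```

```bash
cat > look.py <<'E'
from h import *
from bench import env
st=env.read_state();T=q(st["tcp_rot"])
print(st["time"],"F",st["ft_force"].round(2),"M",st["moment"].round(3),"w",st["grip_width"].round(2))
g=st["tcp_pos"]-T.as_matrix()[:,2]*18.7
print("grasp pt",g.round(2),"tilt",np.degrees(T.as_matrix()[:,2]).round(2), "tcp",st["tcp_pos"].round(2))
E
python3 look.py
```

```text
Traceback (most recent call last):
  File "look.py", line 4, in <module>
    print(st["time"],"F",st["ft_force"].round(2),"M",st["moment"].round(3),"w",st["grip_width"].round(2))
                                                                               ^^^^^^^^^^^^^^^^^^^^^^
AttributeError: 'float' object has no attribute 'round'
```

Request:
{"method": "carry_out", "body": {
  "increments": [
    [8,[0,0.2,1],[-0.7,0,0]],
    [8,[0,0.5,2],[-1.4,0,0]],
    [8,[0,0.5,2],[-1.4,0,0]],
    [8,[0,0.5,2],[-1.4,0,0]]
  ]
}}

```text
time: 6.3
tcp_pos: [661.8, 9.0, 172.8]
tcp_rot: [0.038, 0.999, -0.004, 0.004]
ft_force: [-0.5, 0.6, 3.7]
grip_width: 13.8
```

```bash
sed -i 's/st\["grip_width"\].round(2)/round(st["grip_width"],2)/' look.py; python3 look.py
```

```text
6.3 F [-0.47  0.62  3.72] M [-0.046  0.183 -0.063] w 13.8
grasp pt [661.66  10.46 191.5 ] tilt [  0.38  -4.33 -57.13] tcp [661.78   9.05 172.85]
```

Request:
{"method": "carry_out", "body": {
  "increments": [
    [8,[0,0.1,0.5],[-0.35,0,0]],
    [8,[0,0.2,1],[-0.7,0,0]],
    [8,[0,0.2,1],[-0.7,0,0]]
  ]
}}

```text
time: 6.6
tcp_pos: [661.8, 8.7, 171.8]
tcp_rot: [0.044, 0.999, -0.004, 0.003]
ft_force: [0.8, 0.8, 4.5]
grip_width: 13.5
```

Request:
{"method": "carry_out", "body": {
  "increments": [
    [8,[0,0.1,0.5],[-0.35,0,0]],
    [8,[0,0.2,1],[-0.7,0,0]],
    [8,[0,0.2,1],[-0.7,0,0]]
  ]
}}

```text
time: 6.9
tcp_pos: [661.8, 8.4, 170.8]
tcp_rot: [0.051, 0.999, -0.004, 0.003]
ft_force: [0.6, 0.1, 3.8]
grip_width: 13.4
```

Request:
{"method": "carry_out", "body": {
  "increments": [
    [8,[0,0.1,0.5],[-0.35,0,0]],
    [8,[0,0.2,1],[-0.7,0,0]],
    [8,[0,0.2,1],[-0.7,0,0]]
  ]
}}

```text
time: 7.2
tcp_pos: [661.8, 8.1, 169.8]
tcp_rot: [0.057, 0.998, -0.004, 0.003]
ft_force: [0.5, 0.2, 3.3]
grip_width: 14.0
```

Request:
{"method": "carry_out", "body": {
  "increments": [
    [8,[0,0.1,0.5],[-0.35,0,0]],
    [8,[0,0.2,1],[-0.7,0,0]],
    [8,[0,0.2,1],[-0.7,0,0]]
  ]
}}

```text
time: 7.5
tcp_pos: [661.8, 7.8, 168.8]
tcp_rot: [0.063, 0.998, -0.004, 0.003]
ft_force: [0.6, 0.8, 3.8]
grip_width: 13.8
```

Request:
{"method": "carry_out", "body": {
  "increments": [
    [8,[0,0.1,0.5],[-0.35,0,0]],
    [8,[0,0.2,1],[-0.7,0,0]],
    [8,[0,0.2,1],[-0.7,0,0]]
  ]
}}

```text
time: 7.8
tcp_pos: [661.8, 7.4, 167.7]
tcp_rot: [0.07, 0.998, -0.004, 0.003]
ft_force: [0.1, 0.7, 4.4]
grip_width: 13.8
```

Request:
{"method": "carry_out", "body": {
  "increments": [
    [8,[0,0.1,0.5],[-0.35,0,0]],
    [8,[0,0.2,1],[-0.7,0,0]],
    [8,[0,0.2,1],[-0.7,0,0]]
  ]
}}

```text
time: 8.1
tcp_pos: [661.9, 7.1, 166.7]
tcp_rot: [0.076, 0.997, -0.004, 0.003]
ft_force: [-0.0, 0.9, 4.3]
grip_width: 13.6
```

Request:
{"method": "carry_out", "body": {
  "increments": [
    [8,[0,0.1,0.5],[-0.35,0,0]],
    [8,[0,0.2,1],[-0.7,0,0]],
    [8,[0,0.2,1],[-0.7,0,0]]
  ]
}}

```text
time: 8.4
tcp_pos: [661.9, 6.7, 165.7]
tcp_rot: [0.082, 0.997, -0.004, 0.003]
ft_force: [0.2, 1.1, 4.1]
grip_width: 13.4
```

Request:
{"method": "carry_out", "body": {
  "increments": [
    [8,[0,0.1,0.5],[-0.35,0,0]],
    [8,[0,0.2,1],[-0.7,0,0]],
    [8,[0,0.2,1],[-0.7,0,0]]
  ]
}}

```text
time: 8.7
tcp_pos: [661.9, 6.3, 164.6]
tcp_rot: [0.089, 0.996, -0.004, 0.003]
ft_force: [0.7, 0.6, 4.2]
grip_width: 13.6
```

```bash
python3 - <<'E'
from h import *
from bench import vision
s=vision.snapshot("side")["frame"]
cv2.imwrite("pics/b.png",cv2.resize(s[170:250,280:370,::-1],None,fx=8,fy=7,interpolation=cv2.INTER_CUBIC))
E
python3 look.py
```

```text
8.75 F [1.01 0.29 3.49] M [-0.153  0.167 -0.076] w 13.81
grasp pt [661.78   9.61 183.08] tilt [  0.33 -10.12 -56.39] tcp [661.89   6.3  164.67]
```

View pics/b.png

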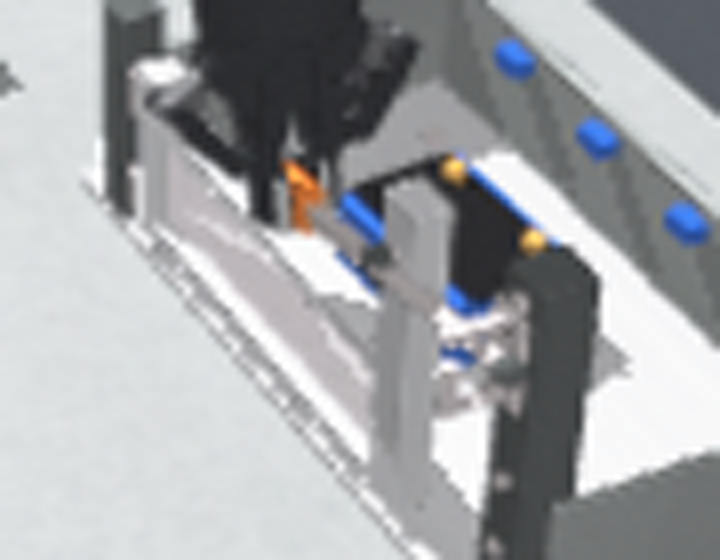

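The pad, at crop (300,190), is held between the fingers and has moved down with them. The bar runs into the keeper's white C at about (470,340), and its exact position there can't be resolved. I'll go on by feel.

Request:
{"method": "carry_out", "body": {
  "increments": [
    [8,[0,0.1,0.5],[-0.35,0,0]],
    [8,[0,0.2,1],[-0.7,0,0]],
    [8,[0,0.2,1],[-0.7,0,0]]
  ]
}}

```text
time: 9.05
tcp_pos: [661.9, 5.9, 163.6]
tcp_rot: [0.095, 0.995, -0.004, 0.003]
ft_force: [0.4, 0.6, 4.1]
grip_width: 13.5
```

Request:
{"method": "carry_out", "body": {
  "increments": [
    [8,[0,0.1,0.5],[-0.35,0,0]],
    [8,[0,0.2,1],[-0.7,0,0]],
    [8,[0,0.2,1],[-0.7,0,0]]
  ]
}}

```text
time: 9.35
tcp_pos: [661.9, 5.5, 162.8]
tcp_rot: [0.101, 0.995, -0.004, 0.003]
ft_force: [0.3, 0.2, 4.6]
grip_width: 13.9
```

Request:
{"method": "carry_out", "body": {
  "increments": [
    [8,[0,0.1,0.4],[-0.3,0,0]],
    [8,[0,0.2,0.8],[-0.6,0,0]],
    [8,[0,0.2,0.8],[-0.6,0,0]]
  ]
}}

```text
time: 9.65
tcp_pos: [661.9, 5.2, 162.4]
tcp_rot: [0.107, 0.994, -0.004, 0.003]
ft_force: [0.4, 0.8, 6.6]
grip_width: 13.6
```

```bash
python3 look.py
```

```text
9.65 F [0.38 0.82 6.61] M [ 0.156  0.302 -0.248] w 13.56
grasp pt [661.78   9.21 180.63] tilt [  0.33 -12.17 -55.99] tcp [661.89   5.24 162.36]
```

Fz rose to 6.6 N and the motion lagged, so the bar has met the roof. I'll back off about 1.9 mm.

Request:
{"method": "carry_out", "body": {
  "increments": [
    [8,[0,-0.2,-0.9],[0.65,0,0]],
    [8,[0,-0.4,-1.9],[1.35,0,0]],
    [8,[0,-0.4,-1.9],[1.35,0,0]],
    [8,[0,-0.4,-1.9],[1.35,0,0]]
  ]
}}

```text
time: 10.05
tcp_pos: [661.9, 5.9, 163.9]
tcp_rot: [0.095, 0.995, -0.004, 0.003]
ft_force: [1.7, 1.1, 1.7]
grip_width: 14.0
```

```bash
python3 look.py
cat > arc.py <<'E'
# rows for gate angles (deg, from now): grasp point on the arc about the hinge, tool turned with the gate
from h import *
from bench import env
import sys
st=env.read_state();T=q(st["tcp_rot"]);H=np.array([680.7,179.4]);p=st["tcp_pos"]
for a in map(float,sys.argv[1:]):
    Z=R.from_euler('z',-a,degrees=True);d=Z.apply(np.r_[p[:2]-H,0])+np.r_[H,0]-np.r_[p[:2],0]
    print(a,T.inv().apply(d).round(1).tolist(),np.degrees((T.inv()*Z*T).as_rotvec()).round(1).tolist())
g=p-T.as_matrix()[:,2]*18.7-np.r_[H,0];print("radius",np.hypot(*g[:2]),"ang",np.degrees(np.arctan2(-g[0],-g[1])),g)
E
python3 arc.py 0.5 1 1.5 2 2.5 3 4 5
```

```text
10.05 F [1.7  1.05 1.71] M [ 0.009  0.017 -0.138] w 14.02
grasp pt [661.76   9.48 182.23] tilt [  0.32 -10.85 -56.26] tcp [661.86   5.93 163.87]
0.5 [-1.5, -0.2, -0.0] [-0.0, -0.1, 0.5]
1.0 [-3.0, -0.3, -0.1] [-0.0, -0.2, 1.0]
1.5 [-4.5, -0.5, -0.1] [-0.0, -0.3, 1.5]
2.0 [-6.0, -0.7, -0.2] [-0.0, -0.4, 2.0]
2.5 [-7.6, -0.9, -0.2] [-0.0, -0.5, 2.5]
3.0 [-9.1, -1.1, -0.3] [-0.0, -0.6, 2.9]
4.0 [-12.1, -1.6, -0.4] [-0.0, -0.8, 3.9]
5.0 [-15.1, -2.1, -0.5] [-0.0, -0.9, 4.9]
radius 170.9775835106972 ang 6.361023133789611 [ -18.94309741 -169.92496321  182.22662321]
```

Request:
{"method": "carry_out", "body": {
  "increments": [
    [8,[-0.8,-0.1,0],[0,0,0.2]],
    [8,[-1.5,-0.2,0],[0,-0.1,0.5]],
    [8,[-2.2,-0.2,0],[0,-0.1,0.7]],
    [8,[-2.2,-0.2,0],[0,-0.1,0.7]]
  ]
}}

```text
time: 10.45
tcp_pos: [659.6, 6.2, 163.8]
tcp_rot: [0.095, 0.995, -0.01, 0.003]
ft_force: [2.3, -0.1, 2.3]
grip_width: 13.7
```

```bash
python3 look.py; python3 arc.py 0.3 0.6 0.9 1.2
```

```text
10.45 F [ 2.25 -0.08  2.28] M [ 0.016  0.082 -0.2  ] w 13.66
grasp pt [659.48   9.75 182.16] tilt [  0.22 -10.85 -56.26] tcp [659.55   6.21 163.8 ]
0.3 [-0.9, -0.1, -0.0] [-0.0, -0.1, 0.3]
0.6 [-1.8, -0.2, -0.1] [-0.0, -0.1, 0.6]
0.9 [-2.7, -0.3, -0.1] [-0.0, -0.2, 0.9]
1.2 [-3.6, -0.4, -0.1] [-0.0, -0.2, 1.2]
radius 170.97309474827773 ang 7.12852475016367 [ -21.21699077 -169.65152057  182.16249064]
```

Request:
{"method": "carry_out", "body": {
  "increments": [
    [8,[-0.9,-0.1,0],[0,-0.1,0.3]],
    [8,[-1.8,-0.2,-0.1],[0,-0.1,0.6]],
    [8,[-1.8,-0.2,-0.1],[0,-0.1,0.6]]
  ]
}}

```text
time: 10.75
tcp_pos: [657.5, 6.5, 163.8]
tcp_rot: [0.095, 0.995, -0.016, 0.002]
ft_force: [1.5, 0.2, 2.8]
grip_width: 13.9
```

```bash
python3 look.py; python3 arc.py 0.5 1 1.5 2
```

```text
10.75 F [1.48 0.21 2.82] M [-0.022  0.028 -0.124] w 13.91
grasp pt [657.51  10.02 182.21] tilt [  0.1  -10.84 -56.26] tcp [657.55   6.48 163.85]
0.5 [-1.5, -0.2, -0.0] [-0.0, -0.1, 0.5]
1.0 [-3.0, -0.3, -0.1] [-0.0, -0.2, 1.0]
1.5 [-4.5, -0.5, -0.1] [-0.0, -0.3, 1.5]
2.0 [-6.0, -0.7, -0.2] [-0.0, -0.4, 2.0]
radius 170.9614426372793 ang 7.794427269581818 [ -23.18565565 -169.38193599  182.20973632]
```

Request:
{"method": "carry_out", "body": {
  "increments": [
    [8,[-1.5,-0.2,0],[0,-0.1,0.5]],
    [8,[-3,-0.3,-0.1],[0,-0.2,1]],
    [8,[-4.5,-0.5,-0.1],[0,-0.3,1.5]],
    [8,[-6,-0.7,-0.2],[0,-0.4,2]],
    [8,[-6,-0.7,-0.2],[0,-0.4,2]]
  ]
}}

```text
time: 11.25
tcp_pos: [651.2, 7.5, 163.8]
tcp_rot: [0.095, 0.995, -0.034, 0.0]
ft_force: [1.2, 1.5, 2.1]
grip_width: 13.7
```

```bash
python3 look.py; python3 arc.py 1 2 4 6 8 10 12 14 16 18 20 22
```

```text
11.25 F [1.18 1.5  2.08] M [-0.001  0.152 -0.239] w 13.72
grasp pt [651.31  11.   182.19] tilt [ -0.34 -10.82 -56.26] tcp [651.2    7.46 163.83]
1.0 [-3.0, -0.3, -0.1] [-0.0, -0.2, 1.0]
2.0 [-6.0, -0.7, -0.2] [-0.0, -0.4, 2.0]
4.0 [-12.1, -1.6, -0.4] [-0.0, -0.8, 3.9]
6.0 [-18.0, -2.8, -0.7] [-0.0, -1.1, 5.9]
8.0 [-24.0, -4.1, -0.9] [-0.1, -1.5, 7.9]
10.0 [-29.9, -5.6, -1.3] [-0.1, -1.9, 9.8]
12.0 [-35.7, -7.3, -1.7] [-0.1, -2.3, 11.8]
14.0 [-41.4, -9.3, -2.1] [-0.1, -2.6, 13.7]
16.0 [-47.1, -11.4, -2.5] [-0.1, -3.0, 15.7]
18.0 [-52.7, -13.7, -3.0] [-0.1, -3.4, 17.7]
20.0 [-58.3, -16.2, -3.5] [-0.1, -3.8, 19.6]
22.0 [-63.7, -18.9, -4.1] [-0.1, -4.2, 21.6]
radius 170.94993403083703 ang 9.899603167519942 [ -29.39010198 -168.40457788  182.18866728]
```

Request:
{"method": "carry_out", "body": {
  "increments": [
    [8,[-3,-0.3,-0.1],[0,-0.2,1]],
    [8,[-6,-0.7,-0.2],[0,-0.4,2]],
    [8,[-12.1,-1.6,-0.4],[0,-0.8,3.9]],
    [8,[-18,-2.8,-0.7],[0,-1.1,5.9]],
    [8,[-24,-4.1,-0.9],[-0.1,-1.5,7.9]],
    [8,[-29.9,-5.6,-1.3],[-0.1,-1.9,9.8]],
    [8,[-35.7,-7.3,-1.7],[-0.1,-2.3,11.8]],
    [8,[-41.4,-9.3,-2.1],[-0.1,-2.6,13.7]],
    [8,[-47.1,-11.4,-2.5],[-0.1,-3,15.7]],
    [8,[-52.7,-13.7,-3],[-0.1,-3.4,17.7]],
    [8,[-58.3,-16.2,-3.5],[-0.1,-3.8,19.6]],
    [8,[-58.3,-16.2,-3.5],[-0.1,-3.8,19.6]]
  ]
}}

```text
time: 12.45
tcp_pos: [593.4, 28.5, 163.8]
tcp_rot: [0.093, 0.974, -0.206, -0.017]
ft_force: [1.4, 1.5, 1.8]
grip_width: 13.8
```

```bash
python3 look.py; python3 arc.py 1 3 6 9 12 15 18 21 24 27 29 30
```

```text
12.45 F [1.44 1.51 1.77] M [ 0.141 -0.013 -0.195] w 13.81
grasp pt [594.73  31.72 182.21] tilt [ -4.09  -9.99 -56.27] tcp [593.4   28.46 163.84]
1.0 [-3.0, -0.3, -0.1] [-0.0, -0.2, 1.0]
3.0 [-9.0, -1.2, -0.3] [-0.0, -0.6, 2.9]
6.0 [-18.0, -2.9, -0.6] [-0.0, -1.1, 5.9]
9.0 [-26.9, -5.0, -1.1] [-0.0, -1.7, 8.8]
12.0 [-35.6, -7.5, -1.6] [-0.1, -2.3, 11.8]
15.0 [-44.2, -10.6, -2.3] [-0.1, -2.8, 14.7]
18.0 [-52.6, -14.0, -3.0] [-0.1, -3.4, 17.7]
21.0 [-60.9, -17.9, -3.7] [-0.1, -4.0, 20.6]
24.0 [-68.9, -22.2, -4.6] [-0.1, -4.5, 23.6]
27.0 [-76.6, -26.9, -5.6] [-0.1, -5.1, 26.5]
29.0 [-81.7, -30.3, -6.2] [-0.1, -5.5, 28.5]
30.0 [-84.1, -32.0, -6.6] [-0.2, -5.6, 29.5]
radius 170.8759738449097 ang 30.204696751262134 [ -85.96612915 -147.67675198  182.20594528]
```

Request:
{"method": "carry_out", "body": {
  "increments": [
    [8,[-3,-0.3,-0.1],[0,-0.2,1]],
    [8,[-9,-1.2,-0.3],[0,-0.6,2.9]],
    [8,[-18,-2.9,-0.6],[0,-1.1,5.9]],
    [8,[-26.9,-5,-1.1],[0,-1.7,8.8]],
    [8,[-35.6,-7.5,-1.6],[-0.1,-2.3,11.8]],
    [8,[-44.2,-10.6,-2.3],[-0.1,-2.8,14.7]],
    [8,[-52.6,-14,-3],[-0.1,-3.4,17.7]],
    [8,[-60.9,-17.9,-3.7],[-0.1,-4,20.6]],
    [8,[-68.9,-22.2,-4.6],[-0.1,-4.5,23.6]],
    [8,[-76.6,-26.9,-5.6],[-0.1,-5.1,26.5]],
    [8,[-81.7,-30.3,-6.2],[-0.1,-5.5,28.5]],
    [8,[-84.1,-32,-6.6],[-0.2,-5.6,29.5]]
  ]
}}

```text
time: 13.65
tcp_pos: [528.8, 92.3, 163.8]
tcp_rot: [0.087, 0.887, -0.451, -0.041]
ft_force: [-1.7, -1.3, 1.9]
grip_width: 13.9
```

```bash
python3 look.py; python3 arc.py 1 3 6 9 12 15 18 21 24 26 27
```

```text
13.65 F [-1.7  -1.33  1.88] M [-0.051  0.378  0.19 ] w 13.9
grasp pt [531.58  94.52 182.13] tilt [ -8.64  -6.69 -56.24] tcp [528.76  92.34 163.78]
1.0 [-3.0, -0.4, -0.1] [-0.0, -0.2, 1.0]
3.0 [-9.1, -1.2, -0.3] [-0.0, -0.6, 2.9]
6.0 [-18.1, -2.9, -0.7] [-0.0, -1.1, 5.9]
9.0 [-27.0, -5.0, -1.1] [-0.1, -1.7, 8.8]
12.0 [-35.8, -7.6, -1.7] [-0.1, -2.3, 11.8]
15.0 [-44.4, -10.6, -2.3] [-0.1, -2.9, 14.7]
18.0 [-52.9, -14.1, -3.0] [-0.1, -3.4, 17.7]
21.0 [-61.1, -18.0, -3.8] [-0.1, -4.0, 20.6]
24.0 [-69.1, -22.3, -4.7] [-0.1, -4.6, 23.6]
26.0 [-74.4, -25.5, -5.4] [-0.1, -5.0, 25.5]
27.0 [-76.9, -27.1, -5.7] [-0.2, -5.1, 26.5]
radius 171.5866776420247 ang 60.35285099035685 [-149.12395127  -84.87658747  182.13229542]
```

Request:
{"method": "carry_out", "body": {
  "increments": [
    [8,[-3,-0.4,-0.1],[0,-0.2,1]],
    [8,[-9.1,-1.2,-0.3],[0,-0.6,2.9]],
    [8,[-18.1,-2.9,-0.7],[0,-1.1,5.9]],
    [8,[-27,-5,-1.1],[-0.1,-1.7,8.8]],
    [8,[-35.8,-7.6,-1.7],[-0.1,-2.3,11.8]],
    [8,[-44.4,-10.6,-2.3],[-0.1,-2.9,14.7]],
    [8,[-52.9,-14.1,-3],[-0.1,-3.4,17.7]],
    [8,[-61.1,-18,-3.8],[-0.1,-4,20.6]],
    [8,[-69.1,-22.3,-4.7],[-0.1,-4.6,23.6]],
    [8,[-74.4,-25.5,-5.4],[-0.1,-5,25.5]],
    [8,[-74.4,-25.5,-5.4],[-0.1,-5,25.5]],
    [8,[-74.4,-25.5,-5.4],[-0.1,-5,25.5]]
  ]
}}

```text
time: 14.85
tcp_pos: [504.7, 168.1, 163.6]
tcp_rot: [0.076, 0.763, -0.639, -0.061]
ft_force: [-5.2, 1.2, 3.8]
grip_width: 13.7
```

```bash
python3 look.py; python3 arc.py 1
```

```text
14.85 F [-5.18  1.18  3.81] M [0.289 0.924 0.152] w 13.69
grasp pt [508.28 168.81 181.9 ] tilt [-10.85  -2.16 -56.22] tcp [504.74 168.1  163.56]
1.0 [-3.1, -0.4, -0.1] [-0.0, -0.2, 1.0]
radius 172.74255199649963 ang 86.4836851036381 [-172.41734246  -10.59477655  181.90327545]
```

Request:
{"method": "carry_out", "body": {
  "increments": [
    [8,[0,-0.5,-2],[1.4,0,0]],
    [8,[0,-0.9,-4],[2.9,0,0]],
    [8,[0,-1.4,-6],[4.3,0,0]],
    [8,[0,-1.9,-8],[5.7,0,0]],
    [8,[0,-2.4,-10.5],[7.5,0,0]],
    [8,[0,-3,-13],[9.3,0,0]],
    [8,[0,-3,-13],[9.3,0,0]]
  ]
}}

```text
time: 15.55
tcp_pos: [508.8, 168.9, 175.9]
tcp_rot: [0.013, 0.767, -0.642, -0.009]
ft_force: [-6.7, 1.4, -0.5]
grip_width: 14.2
```

Request:
{"method": "carry_out", "body": {
  "increments": [
    [15,[0,0,0],[0,0,0]],
    [18,[0,0,0],[0,0,0]],
    [20,[0,0,0],[0,0,0]],
    [24,[0,0,0],[0,0,0]],
    [30,[0,0,0],[0,0,0]],
    [45,[0,0,0],[0,0,0]],
    [55,[0,0,0],[0,0,0]],
    [60,[0,0,0],[0,0,0]]
  ]
}}

```text
time: 16.35
tcp_pos: [508.9, 168.9, 175.9]
tcp_rot: [0.013, 0.767, -0.642, -0.009]
ft_force: [0.6, 0.3, 0.1]
grip_width: 50.9
```

```bash
python3 look.py
python3 - <<'E'
from h import *
from bench import env
st=env.read_state();p=st["tcp_pos"]
x=q(st["tcp_rot"]).as_matrix()[:,0];phi=np.degrees(np.arctan2(x[1],x[0]));print(phi)
print(go(st,p+[0,0,60],phi),go(st,p+[0,0,170],phi))
E
```

```text
16.35 F [0.6  0.28 0.09] M [ 0.01  -0.021  0.037] w 50.95
grasp pt [509.45 169.07 194.58] tilt [ -1.75  -0.54 -57.27] tcp [508.88 168.9  175.89]
-79.84754240607113
(array([  0.2,   1.9, -60. ]), array([ 1.82, -0.23, -0.  ])) (array([   0.7,    5.4, -169.9]), array([ 1.82, -0.23, -0.  ]))
```

Released with no contact force. Next I lift straight up and move clear, then look.

Request:
{"method": "carry_out", "body": {
  "increments": [
    [60,[0,0.6,-20],[1.8,0,0]],
    [60,[0,1.2,-40],[1.8,0,0]],
    [60,[0.2,1.9,-60],[1.8,0,0]],
    [60,[0.4,3,-90],[1.8,0,0]],
    [60,[0.6,4,-125],[1.8,0,0]],
    [60,[0.7,5.4,-160],[1.8,0,0]],
    [60,[-30,5.4,-160],[1.8,0,0]],
    [60,[-70,5.4,-160],[1.8,0,0]],
    [60,[-110,5.4,-160],[1.8,0,0]],
    [60,[-150,5.4,-160],[1.8,0,0]],
    [60,[-150,5.4,-160],[1.8,0,0]]
  ]
}}

```text
time: 17.45
tcp_pos: [480.5, 321.1, 334.8]
tcp_rot: [0.001, 0.769, -0.64, 0.001]
ft_force: [-0.3, -0.7, 0.1]
grip_width: 51.4
```

```bash
python3 look.py
python3 - <<'E'
from h import *
from bench import vision
t=vision.snapshot("top");s=vision.snapshot("side")
f=lambda im,x,y,w,h:cv2.resize(im[y:y+h,x:x+w,::-1],(400,400),interpolation=cv2.INTER_CUBIC)
cv2.imwrite("pics/c.png",np.hstack([f(t["frame"],170,90,180,180),f(s["frame"],240,130,130,130)]))
H=np.array([680.7,179.4])
for a in (70,75,80,85):
    w=np.r_[H,195]+R.from_euler('z',-a-.5,degrees=True).apply([-18,-170,0]);b=np.r_[H,195]+R.from_euler('z',-a-.5,degrees=True).apply([-18,-345,0])
    print(a,"pad",proj(t,w).round(1),proj(s,w).round(1),"ball",proj(t,b).round(1),proj(s,b).round(1))
for n,i,r in(("top",t,(170,130,120,120)),("side",s,(200,150,120,100))):
    try:print(n,orange(i,r))
    except Exception as e:print(n,e)
E
```

```text
17.45 F [-0.35 -0.66  0.12] M [0.006 0.007 0.015] w 51.4
grasp pt [480.52 321.18 353.55] tilt [-3.00e-02 -1.50e-01 -5.73e+01] tcp [480.51 321.14 334.85]
70 pad [221.9 215.9] [264.6 186.3] ball [242.4 276.5] [229.1 210.5]
75 pad [216.5 216.9] [262.2 184.3] ball [231.5 279.2] [224.1 206.1]
80 pad [211.1 217.5] [260.1 182.1] ball [220.5 280.9] [219.7 201.5]
85 pad [205.7 217.5] [258.4 179.9] ball [209.3 281.7] [216.1 196.7]
top (((210.9615478515625, 216.8076934814453), (14.120361328125, 3.9223227500915527), 78.69007110595703), np.float64(211.07692307692307), np.float64(216.96153846153845), 52)
side (((260.5000305175781, 181.50003051757812), (6.708203315734863, 10.28591251373291), 63.43495178222656), np.float64(260.4029850746269), np.float64(181.56716417910448), 67)
```

View pics/c.png

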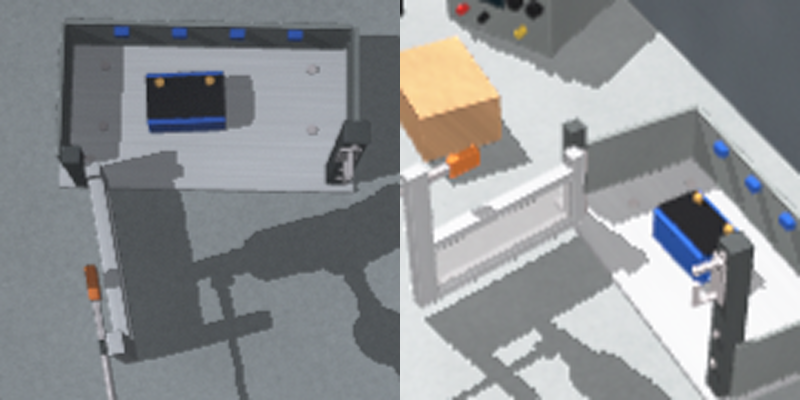

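The gate stands at about 80°. The pad is at top (211,217) and side (260,182), within 1 px of the level-bar prediction. The battery hasn't moved, and the arm is clear. Handing in.

```bash
python3 -c "
from bench import close_job
print(close_job())"
```

```text
the job is handed in; nothing more can be done
None
```

The gate is open at about 80° (1.4 rad), the bar has dropped level, and the arm is clear of everything. I handed the job in at about 17.5 s; the hand-in reports no verdict.

**How it went:** I pinched the pad from above at 20 N and pushed it down in 1 mm steps. After about 16 mm the force rose from 4 to 6.6 N, which I took as the bar touching the keeper's roof. I backed off 1.9 mm and eased the gate past the lip, feeling no block, with sideways force at most about 2 N. Then I swung it open at about 0.5 rad/s or less, raised the pad again, let go and moved away.

**Last checks:**
- **Gate and bar:** in both camera views the pad is within 1 px of where it should be for a gate at 80° with the bar level. That resolves the lever angle only to a few hundredths of a radian. The latch ball's pixels were predicted but not checked.
- **Robot:** wrist force after moving away was under 1 N.
- **Bystanders:** the battery is where it was in the final picture. I did not measure the other bench items afterwards, but the arm passed well above them.
- **Off-nominal reading:** near the end of the swing the tool pulled along the gate with about 5 to 7 N, because my hinge estimate was 1 to 2 mm off. That went away on release.

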